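# Open the board holder's ratchet jaw

## Task

The repaired circuit board is still clamped in the board holder. Press the release button on the sliding jaw right down and, keeping it pressed, push the jaw back along its bar until it stands against the stop collar, then take the fingers away so that the button springs up. Leave the board lying on its rests and the other things on the bench where they are; nothing is to be picked up or moved aside.

Things in the scene. Friction and masses are not known exactly. Their poses are not given: they have to be found in the camera images.
- holder: Board holder, fixed to the bench: grey base plate 120 x 340 mm; level steel ratchet bar along y, 18 mm wide, top 46 mm above the bench, saw teeth underneath; fixed jaw at the -y end, end post at +y. Origin: centre of the underside, on the bench; x across the bar, y along it the way the sliding jaw opens, z up.
- jaw (a joint): Sliding jaw's place on the bar, m: 0 = closed on the board, grows as it is pushed back to holder +y; the collar stops it at 0.045 to 0.085. Blocked by the ratchet unless the release is pressed 3 mm or more; then slides with 2.5 N of friction and stays where left. Carriage 46 (x) x 60 mm (y), deck 62 mm above the bench; jaw plate at its board side 90 mm wide, top 64 mm up.
- release (a joint): How far the release button is pressed, m: 0 = up, 0.006 = fully down. Spring: 2.4 N to start it, 6 N fully down, where it meets a hard stop; let go, it springs up and locks the jaw again at the next tooth (5 mm apart; resting on a tooth's crest it may stay up to 3 mm down).
- release_top (a point): Centre of the release button's top: ribbed black cap 34 (x) x 32 mm (y) on the jaw's deck, 74 mm above the bench when up; moves with the jaw. 3 mm beyond its +y edge stands the jaw's upright push plate (46 mm wide, 11 thick, top 89 mm above the bench, face 19 mm from this point): a finger on the cap pushes the jaw back against it. Other sides open. Axes as the holder's.
- jaw_rear (a point): Middle of the sliding jaw's rear (+y) face, 50 mm above the bench, the face that comes to stand against the collar. Axes as the holder's.
- collar_face (a point): Middle of the stop collar's face towards the jaw, 50 mm above the bench. Dark steel block 34 mm wide, 14 mm long (y), top 54 mm up, with a knurled screw on it up to 64 mm; fast on the bar, its face 45 to 85 mm behind jaw_rear at the start. Axes as the holder's.
- board: Blue circuit board, loose, 90 mm (x) by 110 mm (y), 3 mm thick, with a heat sink and connectors up to 12 mm high. It lies between the jaws on four rubber-tipped rests, its underside 52 mm above the bench. Origin: centre of its underside.
- flux_jar: Jar with a black lid, 44 mm across, 42 mm high, standing beside the holder. Origin: centre of its underside.
- phone: Phone lying flat beside the holder, 71 x 146 x 9 mm. Origin: centre of its underside.
- screwdriver: Screwdriver with an orange handle, 160 mm long, lying on the robot's side of the holder. Origin: about the middle of it, on the bench.
- spool: Spool of solder standing on its flange, 56 mm across, 36 mm high. Origin: centre of its underside.
- tweezers: Steel tweezers lying flat, 125 mm long, 9 mm high. Origin: about the middle, on the bench.
- bracket: Flat open steel bracket, 60 x 48 x 6 mm. Origin: centre of its underside.
- mouse: Black computer mouse, 105 x 60 x 30 mm, on its pad. Origin: centre of its underside.
Things that resemble listed ones, but are neither listed nor needed, are in the scene too. What is shaped like the board but green, orange or pink is not meant.

How it is judged:
On the way, in this order (a step that is already met when the one before it is completed fails the run):
1. the release button is pressed down while the jaw is still closed (value of joint release above 0.004 m and value of joint jaw below 0.008 m), for 0.1 s.
2. the jaw is pushed back against the stop collar (y of jaw_rear in the frame of collar_face above -0.004 m), for 0.2 s.
At the end, for the whole second after the job is handed in: The sliding jaw stands within 4 mm of the stop collar, the release button has sprung up (pressed less than 3.5 mm), and the board lies at rest and level on its rests within 10 mm of where it was (y of jaw_rear in the frame of collar_face above -0.004 m and value of joint release below 0.0035 m and distance of board from where it was at the start of the episode below 0.01 m and angle between board's own z axis and vertical below 0.06 rad and linear speed of board below 0.02 m/s); the robot touches nothing.
It fails at once if the board is lifted, or shoved more than 15 mm (distance of board from where it was at the start of the episode above 0.015 m).
It fails at once if the board is tipped up (angle between board's own z axis and vertical above 0.15 rad).
It fails at once if one of the other things on the bench is moved more than 30 mm (distance of any of flux_jar, phone, screwdriver, spool, tweezers, bracket, mouse from where it was at the start of the episode above 0.03 m).
It also fails if it takes over 35 s, if anything falls off the work surface, if the arm or the gripper's body presses on something with over 40 N, if the wrist force passes 120 N, or if a joint passes its speed limit or range.

## Robot

A 7-joint arm with a two-finger parallel gripper is mounted at the origin on the work surface. World frame = base frame: x ahead of the robot, y to its left, z up, the work surface at z = 0. Lengths are in m, angles in rad, forces in N, time in s.
With the tool pointing down it reaches from about 0.4 to 0.9 m from the base axis. Payload 5.5 kg.
Tool frame: the origin (TCP) lies where the fingers leave the gripper's body, on its centre line; the fingertips stand 73 mm ahead of it and the grasp point (between the pads) lies 54 mm ahead of it; z points along the fingers, y is the line along which they close (so a half turn about z gives the same grasp; the last joint's range is limited). The gripper opens to 85 mm and grips with 20 to 120 N. Pads are 22 mm wide; open, the fingers measure 114 mm over their backs; the gripper's body (76 mm by 85 mm) begins 54 mm behind the grasp point. The pads swing forward as they close: fully open they stand 13 mm farther back than shut.
Start: joints at [-0.969, 0.501, -0.427, 1.55, 0.221, 1.138, -0.21], TCP at [0.216, 0.613, 0.304] pointing down, gripper open.
Joint ranges: [-2.88, 2.88], [-0.31, 2.03], [-1.54, 1.56], [0.2, 2.42], [-1.41, 4.55], [0.19, 2.02], [-2.57, 2.57]. Speed limits (rad/s): [2.57, 2.57, 3.14, 3.14, 3.14, 3.14, 3.14].

## Interface

Orientations are given as a rotation vector (axis times angle).
In Python, from bench import status, vision, workorder gives the robot as it stands.
- The arm moves only by the tool move_arm, never from a script. Its arguments are lists of equal length, an entry for each row: "linear": the shift along the world's x, y, z each as a share of 25 mm, from -1 to 1, a list of three; "dr": the turn, a rotation vector about the world's x, y, z each as a share of 0.15 rad, from -1 to 1, a list of three; "jaw": the gripper command: -1 is fully open, 1 is shut, values between are in proportion. In form: {"linear": [[tx, ty, tz], ...], "dr": [[ax, ay, az], ...], "jaw": [jaw, ...]}. A call has 1 to 10 rows; each row shifts and turns the commanded pose from where the row before left it; what a row does not reach is not made up. A row lasts 1/10 s, in which the tool goes at most 50 mm and 8.59 degrees, less where a joint would pass 70% of its speed; a pose out of reach is approached as far as the arm can. A call with a number of a shift or a turn outside -1 to 1 is refused whole. A call with a gripper value outside its range is refused whole. The fingers move at their own pace and stop on an object; "squeeze" is the grip in N (left out, the last holds). Time passes only in rows, so rows that do not move let the fingers close. It gives the time, the measured TCP pose, the force, the opening and the grip force at its end, in the units of the state.
- status.sense(): the state, without advancing time (a new reading comes with each control period).
- vision.grab_frame(name): name is "scene" or "top" or "wrist"; returns (picture, depth): 400x640x3 uint8, red, green, blue; 400x640 float32, m along the optical axis (not along the pixel's ray), 0 where there is no reading.
- vision.camera_model(name): a dict with "camera_matrix" (3x3 intrinsics, pixels), "dist_coeffs" ([k1, k2, p1, p2, k3] as OpenCV has them; the pictures are not rectified), "R" (3x3) and "t" (3): a world point X has camera coordinates R X + t. Camera axes: x right, y down, z forward; pixel columns grow to the right and rows downward; lengths in m; the calibration is good to about 2 mm. A picture is of the moment at which its call begins: read the wrist's pose just before it. camera_model takes no time and is no camera call; for the wrist camera it gives the pose at the moment of the call.
- workorder.job_done(): hands the job in; it is judged then, once.
The state is a dict: "time_s": time; "q": joint angles; "dq": joint speeds; "effort": joint torques, N m; "eef_pos": TCP position; "orientation": TCP orientation; "wrist_force": force on the tool from outside, world axes, zero at the start; "moment": the same for the moment, N m; "grip_width": opening from 0.0 (shut) to 1.0 (fully open); "grip_force": force on a finger pad.
Only numpy, scipy, OpenCV 4.12 (cv2) and the standard library are available. Lean on these libraries where they do the work, as an engineer would, in place of code of your own. Each camera call takes 0.05 s, during which the arm holds its last target. There are 200 camera calls.

## Working session

There is one attempt and no reset: what is moved stays moved. The work goes in short steps, Python scripts to look and compute and a tool call to move; the robot and the scene stay as the last step left them, time stands still between calls to the robot, and variables do not carry over. Pictures are saved under pics/ and viewed, at most 10 in all, crops included, and the job is handed in when it is done.

Besides the shell and the picture viewer there is one more tool, called after ">>>" by a JSON object that holds its "api" and its "payload". move_arm: Moves the arm, as the interface text tells. Its arguments: {"type":"object","properties":{"linear":{"type":"array","items":{"type":"array","items":{"type":"number"}}},"dr":{"type":"array","items":{"type":"array","items":{"type":"number"}}},"jaw":{"type":"array","items":{"type":"number"}},"squeeze":{"type":"number"}},"required":["linear","dr","jaw"]}

```bash
mkdir -p pics; cat > h.py <<'E'
from bench import status, vision, workorder
import numpy as np, cv2
def grab(n,f):
    m=vision.camera_model(n); p,d=vision.grab_frame(n); cv2.imwrite('pics/'+f,p[:,:,::-1]); np.savez('pics/'+f+'.npz',p=p,d=d,K=m["camera_matrix"],D=m["dist_coeffs"],R=m["R"],t=m["t"]); return p,d,m
def load(f): return np.load('pics/'+f+'.npz')
def ray(m,uv,z):
    K,D,R,t=[np.array(m[k],float) for k in ('K','D','R','t')]
    x=cv2.undistortPoints(np.array([[uv]],float),K,D)[0,0]
    d=R.T@np.array([x[0],x[1],1]); c=-R.T@t
    return c+d*(z-c[2])/d[2]
def dep(m,uv):
    K,D,R,t=[np.array(m[k],float) for k in ('K','D','R','t')]
    x=cv2.undistortPoints(np.array([[uv]],float),K,D)[0,0]; u,v=map(int,uv)
    w=m['d'][v-2:v+3,u-2:u+3]; z=np.median(w[w>0]) if (w>0).any() else 0
    return R.T@(np.array([x[0]*z,x[1]*z,z])-t)
E
python3 - <<'E'
from h import *
print(status.sense())
grab('top','top1.png');grab('scene','scene1.png')
E
```

```text
{'time_s': 0.0, 'q': array([-0.96879071,  0.50180651, -0.42675733,  1.55144023,  0.22081742,
        1.13833876, -0.21027191]), 'dq': array([-2.77866314e-04,  1.30611609e-03,  1.10652842e-04, -1.80613187e-03,
        5.35072964e-05, -3.78479104e-04, -1.04690840e-03]), 'effort': array([-5.53759492e-04, -5.69511795e+01, -5.81638947e+00, -2.80937022e+01,
        1.05687286e-02,  1.20554311e-02, -1.97276273e-05]), 'eef_pos': array([0.21592213, 0.61249926, 0.30288623]), 'orientation': array([-5.29503970e-01, -3.09629830e+00,  2.99355381e-03]), 'wrist_force': array([ 0.49406069, -1.13105909, -0.33798498]), 'moment': array([0.0257018 , 0.00850655, 0.03723699]), 'grip_force': 0.0, 'grip_width': 1.0024989512429054}
```

View pics/top1.png

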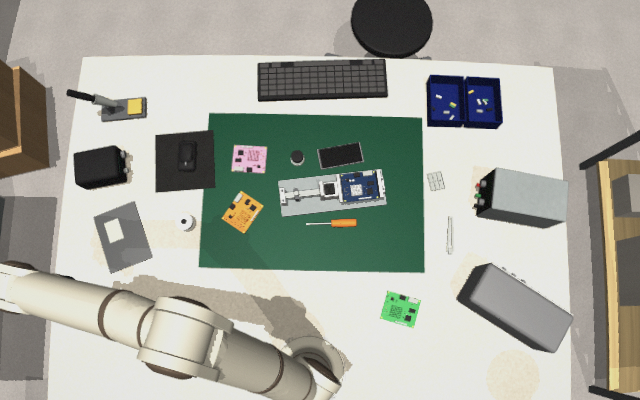

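View pics/scene1.png

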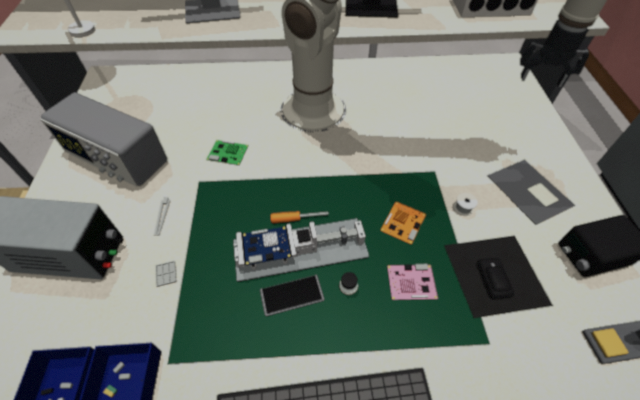

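The top view shows the holder with the board at about (360,187), the black release cap at about (329,188), and the bar running left to the end post at (283,196). I'll enlarge that area for exact pixels.

```bash
python3 - <<'E'
from h import *
m=load('top1.png'); p=m['p'][160:225,270:395]
cv2.imwrite('pics/c1.png',cv2.resize(p,None,fx=6.4,fy=6.4,interpolation=cv2.INTER_CUBIC)[:,:,::-1])
for n,uv,z in [('cap',(329,188),.074),('board',(360,187),.06),('post',(283,196),.05)]: print(n,ray(m,uv,z),dep(m,uv))
E
```

```text
cap [ 0.56235443 -0.05029405  0.074     ] [ 0.56232942 -0.05029224  0.07410777]
board [ 0.5713506 -0.1475058  0.06     ] [ 0.57157578 -0.14758301  0.05904524]
post [0.53857594 0.0930298  0.05      ] [0.53798559 0.09281524 0.05277398]
```

View pics/c1.png

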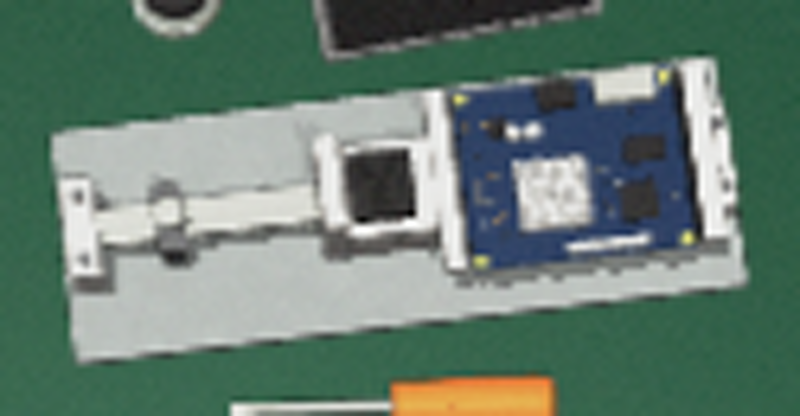

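The crop shows the cap centred at (380,186), the push plate at (328,190), the collar at (168,210) with its jaw-side face near x≈186, and the base plate's four corners. I'll convert these to world coordinates.

```bash
python3 - <<'E'
from h import *
m=load('top1.png'); f=lambda c,z: ray(m,((c[0]+.5)/6.4-.5+270,(c[1]+.5)/6.4-.5+160),z)
tl,tr,bl,br=[f(c,.008) for c in [(52,133),(713,60),(80,362),(745,285)]]
y=(tl-tr)/np.linalg.norm(tl-tr)+(bl-br)/np.linalg.norm(bl-br); y/=np.linalg.norm(y); x=np.array([y[1],-y[0],0])
o=(tl+tr+bl+br)/4
print('L',np.linalg.norm(tl-tr),np.linalg.norm(tl-bl),'o',o,'y',y,'ang',np.degrees(np.arctan2(y[1],y[0])))
g=m['p'].astype(int); sub=g[180:197,320:338].max(2)<70
n,l,s,c=cv2.connectedComponentsWithStats(sub.astype(np.uint8)); k=1+s[1:,4].argmax(); print('cap blob',s[k],c[k]+[320,180])
cap=ray(m,c[k]+[320,180],.074); print('cap',cap)
for nme,q,z in [('collar face',(188,205),.054),('post',(95,230),.05),('plate top',(330,185),.089),('cap',(380,186),.074)]:
    w=f(q,z); print(nme,w,'rel cap y,x',(w-cap)@y,(w-cap)@x, 'holder', (w-o)@y,(w-o)@x)
from scipy.spatial.transform import Rotation as Ro
print(Ro.from_rotvec(status.sense()['orientation']).as_matrix(), (cap-o)@x,(cap-o)@y)
E
```

```text
L 0.33872242098618077 0.11886426680118234 o [ 0.56396889 -0.06097384  0.008     ] y [-0.14038344  0.99009721  0.        ] ang 98.07003463290812
cap blob [ 4  4 11 11 95] [329.16842105 188.58947368]
cap [ 0.56049587 -0.05085464  0.074     ]
collar face [0.55302231 0.04324014 0.054     ] rel cap y,x 0.09421215227368941 0.005809798196387252 holder 0.10471869097395722 0.00379173464891854
post [0.54023917 0.08862294 0.05      ] rel cap y,x 0.1409400756160907 -0.00047575061781016115 holder 0.1514466143163585 -0.002493814165278871
plate top [ 0.55673564 -0.02599137  0.089     ] rel cap y,x 0.0251449300522772 -0.00023260229163274589 holder 0.035651468752545 -0.0022506658391014574
cap [ 0.56031637 -0.05019165  0.074     ] rel cap y,x 0.0006816310376732273 -8.46399987203922e-05 holder 0.011188169737941027 -0.0021027035461891044
[[-9.43161134e-01  3.32335061e-01 -6.94478794e-04]
 [ 3.32335766e-01  9.43159762e-01 -1.61312818e-03]
 [ 1.18905401e-04 -1.75223995e-03 -9.99998458e-01]] -0.0020180635474687124 0.0105065387002678
```

>>> {"api": "move_arm", "payload": {"linear": [[0.5,-0.98,0],[0.5,-0.98,0],[0.5,-0.98,0],[0.5,-0.98,0],[0.5,-0.98,0],[0.5,-0.98,0],[0.5,-0.98,0],[0.5,-0.98,0],[0.5,-0.98,0],[0.5,-0.98,0]], "dr": [[0,0,0.32],[0,0,0.32],[0,0,0.32],[0,0,0.32],[0,0,0.32],[0,0,0.32],[0,0,0.32],[0,0,0.32],[0,0,0.32],[0,0,0.32]], "jaw": [1,1,1,1,1,1,1,1,1,1]}}

```text
time_s: 1.1
eef_pos: [0.3412, 0.3668, 0.3036]
orientation: [0.225, -3.133, 0.001]
wrist_force: [1.3, -0.1, 0.6]
grip_width: 0.001
grip_force: 0.0
```

>>> {"api": "move_arm", "payload": {"linear": [[0.5,-0.98,0],[0.5,-0.98,0],[0.5,-0.98,0],[0.5,-0.98,0],[0.5,-0.98,0],[0.5,-0.98,0],[0.5,-0.98,0],[0.5,-0.98,0],[0.5,-0.98,0],[0.5,-0.98,0]], "dr": [[0,0,0],[0,0,0],[0,0,0],[0,0,0],[0,0,0],[0,0,0],[0,0,0],[0,0,0],[0,0,0],[0,0,0]], "jaw": [1,1,1,1,1,1,1,1,1,1]}}

```text
time_s: 2.1
eef_pos: [0.4661, 0.1219, 0.3037]
orientation: [0.222, -3.133, 0.0]
wrist_force: [-0.6, 0.5, 0.8]
grip_width: 0.001
grip_force: 0.0
```

>>> {"api": "move_arm", "payload": {"linear": [[0.47,-0.86,-0.5],[0.47,-0.86,-0.5],[0.47,-0.86,-0.5],[0.47,-0.86,-0.5],[0.47,-0.86,-0.5],[0.47,-0.86,-0.5],[0.47,-0.86,-0.5],[0.47,-0.86,-0.5],[0,0,0],[0,0,0]], "dr": [[0,0,0],[0,0,0],[0,0,0],[0,0,0],[0,0,0],[0,0,0],[0,0,0],[0,0,0],[0,0,0],[0,0,0]], "jaw": [1,1,1,1,1,1,1,1,1,1]}}

```text
time_s: 3.1
eef_pos: [0.5594, -0.0491, 0.2031]
orientation: [0.22, -3.132, -0.001]
wrist_force: [-0.1, 0.8, -0.3]
grip_width: -0.0
grip_force: 0.0
```

```bash
python3 - <<'E'
from h import *
s=status.sense();print(s['eef_pos'],s['orientation'],s['wrist_force'])
grab('wrist','w1.png')
m=load('w1.png')
K,D,R,t=[np.array(m[k],float) for k in ('K','D','R','t')]
for P in ([.5605,-.0508,.074],[.556,-.031,.089]): print(cv2.projectPoints(np.array([P]),cv2.Rodrigues(R)[0],t,K,D)[0].ravel())
E
```

```text
[ 0.55944066 -0.04913302  0.203132  ] [ 2.19541508e-01 -3.13200911e+00 -9.65453921e-04] [-0.11618395  0.78157936 -0.2698406 ]
[320.14507495 224.45345639]
[356.6565159  231.89684664]
```

View pics/w1.png

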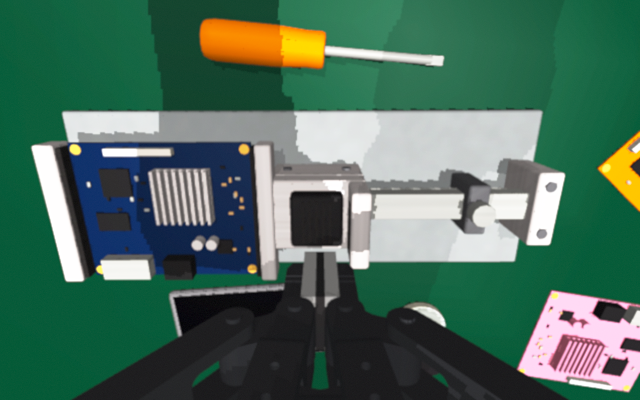

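The wrist view shows the cap centred at about (317,218), the push plate from x≈350 to 370, and the near face of the collar at x≈455 to 465. The fingertips sit above the cap at (320,260).

```bash
python3 - <<'E'
from h import *
m=load('w1.png'); y=np.array([-.1404,.9901,0]);x=np.array([y[1],-y[0],0])
g=m['p'].astype(int); sub=np.zeros((400,640),np.uint8); sub[186:250,286:347]=(g.max(2)<75)[186:250,286:347]
n,l,s,c=cv2.connectedComponentsWithStats(sub); k=1+s[1:,4].argmax(); print(s[k],c[k])
cap=ray(m,c[k],.074); print('cap',cap,dep(m,c[k]))
for n,q,z in [('capL',(291,218),.074),('capR',(343,218),.074),('collar top edge L',(455,190),.054),('collar 2',(458,215),.054),('plate front',(351,218),.089),('rear edge deck',(371,200),.062)]:
    w=ray(m,q,z); print(n,w,(w-cap)@y,(w-cap)@x)
print(dep(m,(465,190)),dep(m,(360,222)))
t=status.sense()['eef_pos']; print('tip rel cap',(t-cap)@y,(t-cap)@x)
E
```

```text
[ 291  192   51   54 2704] [316.04955621 218.19193787]
cap [ 0.55687033 -0.05375556  0.074     ] [ 0.55709097 -0.05373092  0.07343433]
capL [ 0.55878788 -0.06846712  0.074     ] -0.014835137112658594 -0.00016694166560173463
capR [ 0.55455415 -0.03796     0.074     ] 0.015964378158759247 -7.555117928423295e-05
collar top edge L [0.53352832 0.03181709 0.054     ] 0.08800270676348705 -0.011096524432051991
collar 2 [0.54977898 0.03803617 0.054     ] 0.09187861752297546 0.005866405335979316
plate front [ 0.54827531 -0.0354659   0.089     ] 0.019315341762227486 -0.005942066925671872
rear edge deck [ 0.54494069 -0.02123721  0.062     ] 0.033871344947783724 -0.007245963416626706
[0.53447699 0.0414882  0.04655552] [ 0.55001925 -0.03013484  0.08874342]
tip rel cap 0.005153117532611033 0.003487336846708097
```

>>> {"api": "move_arm", "payload": {"linear": [[-0.06,-0.17,0],[0,0,-0.5],[0,0,-0.5],[0,0,-0.5],[0,0,-0.5],[0,0,-0.08],[0,0,-0.08],[0,0,-0.08],[0,0,-0.08],[0,0,0]], "dr": [[0,0,0],[0,0,0],[0,0,0],[0,0,0],[0,0,0],[0,0,0],[0,0,0],[0,0,0],[0,0,0],[0,0,0]], "jaw": [1,1,1,1,1,1,1,1,1,1]}}

```text
time_s: 4.15
eef_pos: [0.5586, -0.0532, 0.146]
orientation: [-0.222, 3.134, -0.0]
wrist_force: [0.2, 0.5, -0.6]
grip_width: -0.002
grip_force: 0.0
```

>>> {"api": "move_arm", "payload": {"linear": [[0,0,-0.06],[0,0,-0.06],[0,0,0]], "dr": [[0,0,0],[0,0,0],[0,0,0]], "jaw": [1,1,1]}}

```text
time_s: 4.45
eef_pos: [0.5588, -0.0533, 0.1433]
orientation: [-0.222, 3.133, -0.0]
wrist_force: [-0.4, -0.7, 3.6]
grip_width: -0.002
grip_force: 1.8
```

>>> {"api": "move_arm", "payload": {"linear": [[0,0,-0.06],[0,0,-0.06],[0,0,0]], "dr": [[0,0,0],[0,0,0],[0,0,0]], "jaw": [1,1,1]}}

```text
time_s: 4.75
eef_pos: [0.5588, -0.0532, 0.1401]
orientation: [-0.222, 3.133, -0.0]
wrist_force: [-1.6, -0.5, 5.5]
grip_width: -0.0
grip_force: 2.7
```

>>> {"api": "move_arm", "payload": {"linear": [[0,0,-0.05],[0,0,0],[0,0,0]], "dr": [[0,0,0],[0,0,0],[0,0,0]], "jaw": [1,1,1]}}

```text
time_s: 5.05
eef_pos: [0.5589, -0.0532, 0.1396]
orientation: [-0.222, 3.133, -0.0]
wrist_force: [-2.1, 0.6, 11.9]
grip_width: 0.004
grip_force: 5.4
```

>>> {"api": "move_arm", "payload": {"linear": [[-0.028,0.2,0],[-0.028,0.2,0],[-0.028,0.2,0],[-0.028,0.2,0],[-0.028,0.2,0],[-0.028,0.2,0],[-0.028,0.2,0],[-0.028,0.2,0],[-0.028,0.2,0],[-0.028,0.2,0]], "dr": [[0,0,0],[0,0,0],[0,0,0],[0,0,0],[0,0,0],[0,0,0],[0,0,0],[0,0,0],[0,0,0],[0,0,0]], "jaw": [1,1,1,1,1,1,1,1,1,1]}}

```text
time_s: 6.05
eef_pos: [0.5519, -0.0044, 0.1396]
orientation: [-0.22, 3.133, -0.003]
wrist_force: [-2.5, -3.1, 10.7]
grip_width: 0.003
grip_force: 5.4
```

>>> {"api": "move_arm", "payload": {"linear": [[-0.014,0.1,0],[-0.014,0.1,0],[-0.014,0.1,0],[0,0,0]], "dr": [[0,0,0],[0,0,0],[0,0,0],[0,0,0]], "jaw": [1,1,1,1]}}

```text
time_s: 6.45
eef_pos: [0.5508, 0.0037, 0.1396]
orientation: [-0.221, 3.133, -0.002]
wrist_force: [-3.1, -1.4, 10.5]
grip_width: 0.002
grip_force: 5.6
```

>>> {"api": "move_arm", "payload": {"linear": [[-0.011,0.08,0],[-0.011,0.08,0],[-0.011,0.08,0],[0,0,0]], "dr": [[0,0,0],[0,0,0],[0,0,0],[0,0,0]], "jaw": [1,1,1,1]}}

```text
time_s: 6.85
eef_pos: [0.5499, 0.0096, 0.1396]
orientation: [-0.221, 3.133, -0.002]
wrist_force: [-3.3, -1.8, 12.0]
grip_width: 0.004
grip_force: 5.7
```

>>> {"api": "move_arm", "payload": {"linear": [[-0.011,0.08,0],[-0.006,0.04,0],[0,0,0]], "dr": [[0,0,0],[0,0,0],[0,0,0]], "jaw": [1,1,1]}}

```text
time_s: 7.15
eef_pos: [0.5495, 0.0124, 0.1396]
orientation: [-0.221, 3.133, -0.002]
wrist_force: [-2.1, -1.7, 11.3]
grip_width: 0.001
grip_force: 5.7
```

```bash
python3 - <<'E'
from h import *
grab('wrist','w2.png')
E
```

```text
(no output)
```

View pics/w2.png

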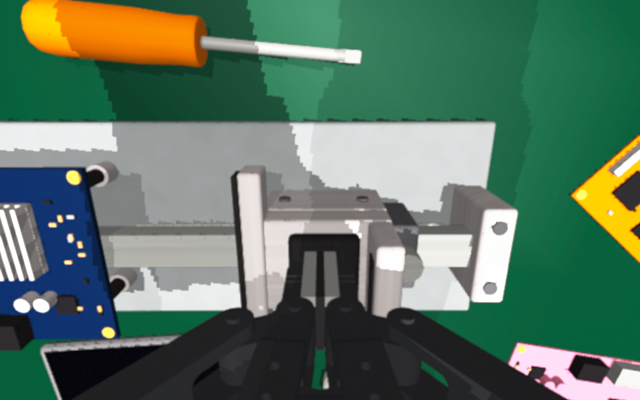

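The jaw has followed the fingers. Its rear edge, at about (388,210), is right at the collar, and the board is still on its rests. I'll press on until the force rises.

>>> {"api": "move_arm", "payload": {"linear": [[-0.011,0.08,0],[-0.006,0.04,0],[0,0,0]], "dr": [[0,0,0],[0,0,0],[0,0,0]], "jaw": [1,1,1]}}

```text
time_s: 7.5
eef_pos: [0.5493, 0.0138, 0.1396]
orientation: [-0.219, 3.133, -0.005]
wrist_force: [-1.2, -5.0, 9.5]
grip_width: 0.002
grip_force: 5.3
```

Measured travel is now lagging the command and the y force is rising, so the jaw has probably reached the collar. One more nudge will confirm it.

>>> {"api": "move_arm", "payload": {"linear": [[-0.008,0.06,0],[-0.008,0.06,0],[0,0,0],[0,0,0]], "dr": [[0,0,0],[0,0,0],[0,0,0],[0,0,0]], "jaw": [1,1,1,1]}}

```text
time_s: 7.9
eef_pos: [0.5494, 0.0166, 0.1396]
orientation: [-0.218, 3.132, -0.005]
wrist_force: [-0.9, -5.6, 9.2]
grip_width: 0.002
grip_force: 4.5
```

>>> {"api": "move_arm", "payload": {"linear": [[-0.008,0.06,0],[-0.008,0.06,0],[0,0,0],[0,0,0]], "dr": [[0,0,0],[0,0,0],[0,0,0],[0,0,0]], "jaw": [1,1,1,1]}}

```text
time_s: 8.3
eef_pos: [0.5492, 0.02, 0.1396]
orientation: [-0.219, 3.132, -0.004]
wrist_force: [0.0, -5.2, 8.4]
grip_width: 0.004
grip_force: 4.1
```

>>> {"api": "move_arm", "payload": {"linear": [[-0.008,0.06,0],[-0.008,0.06,0],[0,0,0],[0,0,0]], "dr": [[0,0,0],[0,0,0],[0,0,0],[0,0,0]], "jaw": [1,1,1,1]}}

```text
time_s: 8.7
eef_pos: [0.5491, 0.021, 0.1396]
orientation: [-0.216, 3.132, -0.007]
wrist_force: [1.2, -10.0, 7.6]
grip_width: -0.001
grip_force: 6.2
```

```bash
python3 - <<'E'
from h import *
grab('wrist','w3.png')
a=load('w2.png')['p'][140:340,180:540];b=load('w3.png')['p'][140:340,180:540]
cv2.imwrite('pics/c3.png',cv2.resize(np.vstack([a,b])[:,:,::-1],None,fx=1.5,fy=1.5))
E
```

```text
(no output)
```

View pics/c3.png

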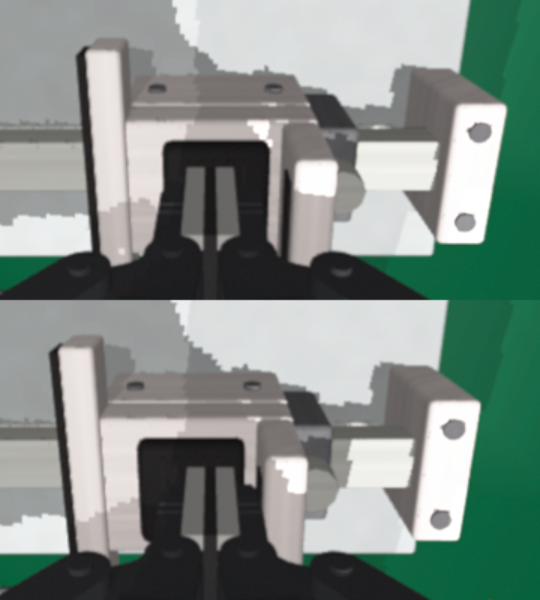

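The fingers have slid across the cap to the push plate, and the jaw stands at the collar. I'll push once more with a firm force, then lift straight up without backing off, because cap friction could drag the jaw back.

>>> {"api": "move_arm", "payload": {"linear": [[-0.008,0.06,0],[0,0,0],[0,0,0],[0,0,0]], "dr": [[0,0,0],[0,0,0],[0,0,0],[0,0,0]], "jaw": [1,1,1,1]}}

```text
time_s: 9.15
eef_pos: [0.5491, 0.0211, 0.1396]
orientation: [-0.214, 3.132, -0.009]
wrist_force: [1.2, -12.3, 6.9]
grip_width: 0.005
grip_force: 7.3
```

>>> {"api": "move_arm", "payload": {"linear": [[0,0,0.1],[0,0,0.1],[0,0,0.1],[0,0,0.15],[0.01,-0.1,0.3],[0,0,0.6],[0,0,0.8],[0,0,0.8],[0,0,0.6],[0,0,0]], "dr": [[0,0,0],[0,0,0],[0,0,0],[0,0,0],[0,0,0],[0,0,0],[0,0,0],[0,0,0],[0,0,0],[0,0,0]], "jaw": [1,1,1,1,1,1,1,1,1,1]}}

```text
time_s: 10.15
eef_pos: [0.5489, 0.0249, 0.2293]
orientation: [-0.222, 3.13, 0.001]
wrist_force: [0.8, 0.1, 0.7]
grip_width: -0.001
grip_force: 0.0
```

```bash
python3 - <<'E'
from h import *
s=status.sense();print(s['time_s'],s['eef_pos'],s['wrist_force'])
grab('wrist','w4.png')
E
```

```text
10.15 [0.54886258 0.0248634  0.22933561] [0.82709165 0.10673059 0.67210315]
```

View pics/w4.png

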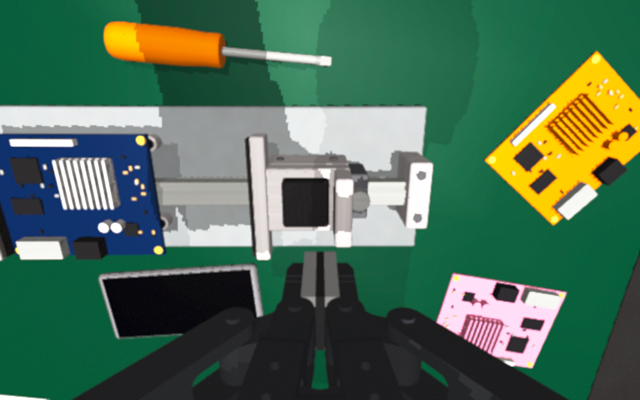

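The jaw stands at the collar, the board is on its rests, and the fingers are clear. A depth check on the cap at (305,202) against the deck comes before handing in.

```bash
python3 - <<'E'
from h import *
m=load('w4.png'); y=np.array([-.1404,.9901,0])
c=dep(m,(305,202)); print('cap',c,'deck',dep(m,(275,200)),'travel',(c-[.5569,-.0538,.074])@y)
a=load('w1.png'); w=ray(a,(458,215),.054)
print('collar from rear:',(w-c)@y-.030, 'board edge',dep(m,(120,200)))
E
```

```text
cap [0.54824885 0.01265945 0.0706903 ] deck [ 0.55276563 -0.00811155  0.0619292 ] travel 0.06701612342359037
collar from rear: -0.0050893442316976185 board edge [ 0.57054515 -0.11775344  0.05511646]
```

The cap is about 3 mm down, resting on a tooth crest, which is within the 3.5 mm limit. The firm contact I felt shows the jaw is at the collar.

```bash
python3 -c "
from bench import workorder; print(workorder.job_done())"
```

```text
the job is handed in; nothing more can be done
None
```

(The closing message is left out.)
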